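Lay out the demonstration kit on its outline pads

TASK

For the next pottery demonstration, lay out the kit that lies mixed up among its four thin outline pads: put the loop tool, the needle tool, the blue glazed test tile and the round cutter each flat on the pad that shows its black silhouette, covering the silhouette and pointing the same way as it (the loop and the needle where the outline shows them). Let go of everything and leave all four lying still on their pads.

Things in the scene. Friction and masses are not known exactly. Their poses are not given: they have to be found in the camera images.
- loop_tool: Loop turning tool lying flat, 29 x 189 x 11 mm, long axis y, z up, 30 g: light wooden handle, 12 mm wide, y = -35 to +95 mm; wire loop y = -35 to -95 mm (cannot be gripped). Origin: centre of its outline, at the underside. Centre of mass at y = +30 mm: grip there, across x. At the start y is within 0.25 rad of world +y.
- loop_head (a point): The wire loop of the loop tool, on its centre line at y = -90 mm, z = 5.5 mm of the loop tool's frame.
- needle_tool: Needle tool lying flat, 10 x 160 x 10 mm, long axis y, z up, 20 g: red handle, 10 mm wide, y = -30 to +80 mm; thin steel needle y = -30 to -80 mm (cannot be gripped). Origin: centre of its outline, at the underside. Centre of mass at y = +25 mm: grip there, across x. At the start y is within 0.25 rad of world +y.
- needle_tip (a point): Point of the needle, at y = -78 mm, z = 5 mm of the needle tool's frame.
- tile: Blue glazed test tile lying flat, a plain slab 70 (x) x 40 (y) x 8 (z) mm, 40 g. Origin: centre of its underside, z up. Grip across y at its middle, fingertips almost on the table. At the start x is within 0.25 rad of world +x.
- cutter: Round grey metal clay cutter standing on the table, 30 mm high, 30 g: ring 56 mm across, with a rim 62 mm across at 22 to 30 mm height. Origin: centre of its underside, z up. Grip the rim from outside; treat it as solid inside. Its yaw does not matter.
- loop_pad: Fixed flat pale foam pad, 3 mm thick, 46 x 208 mm, with the black printed silhouette of the loop tool. Origin: underside (on the table), under the silhouette's centre; z up. Long axis y; its wire loop points to -y as on the tool, and the tool's origin belongs over the pad's. At the start y is within 0.25 rad of world +y.
- needle_pad: Fixed flat pale foam pad, 3 mm thick, 40 x 178 mm, with the black printed silhouette of the needle tool. Origin: underside (on the table), under the silhouette's centre; z up. Long axis y; its needle points to -y as on the tool, and the tool's origin belongs over the pad's. At the start y is within 0.25 rad of world +y.
- tile_pad: Fixed flat pale foam pad, 3 mm thick, 94 x 64 mm, with the black printed silhouette of the tile, a rectangle 76 x 46 mm. Origin: underside (on the table), under the silhouette's centre; z up. Long axis x, as on the tile, which may lie either way round. At the start x is within 0.25 rad of world +x.
- cutter_pad: Fixed flat pale foam pad, 3 mm thick, 84 x 84 mm, with the black printed silhouette of the cutter, a disc 68 mm across. Origin: underside (on the table), under the silhouette's centre; z up. Its yaw does not matter.
Mind the look-alikes: they are no part of the job. There is more than one size of the cutter; the one meant has the size given above.

How it is judged:
At the end, for the whole second after the job is handed in: All four pieces released, flat (tilt under 0.1 rad, origin below 7 mm) and at rest on their own pads: origins within 12 mm of the pad's, long axes (not the cutter) within 0.2 rad, wire loop beyond y = -60 mm and needle point beyond y = -50 mm in the pad's frame (horizontal distance between loop_tool and loop_pad below 0.012 m and height (world z) of each of loop_tool, needle_tool, tile, cutter below 0.007 m and angle between each of loop_tool, needle_tool, tile, cutter's own z axis and vertical below 0.1 rad and linear speed of each of loop_tool, needle_tool, tile, cutter below 0.02 m/s and angle between the y axis of loop_tool and the y axis of loop_pad, either way round below 0.2 rad and horizontal distance between needle_tool and needle_pad below 0.012 m and angle between the y axis of needle_tool and the y axis of needle_pad, either way round below 0.2 rad and horizontal distance between tile and tile_pad below 0.012 m and angle between the y axis of tile and the y axis of tile_pad, either way round below 0.2 rad and horizontal distance between cutter and cutter_pad below 0.012 m and y of loop_head in the frame of loop_pad below -0.06 m and y of needle_tip in the frame of needle_pad below -0.05 m); the robot touches nothing.
It also fails if it takes over 106 s, if anything falls off the work surface, if the arm or the gripper's body presses on something with over 40 N, if the wrist force passes 120 N, or if a joint passes its speed limit or range.

ROBOT

A 7-joint arm with a two-finger parallel gripper is mounted at the origin on a cart in front of the work surface, level with it; the furniture and walls round the work are solid. World frame = base frame: x ahead of the robot, y to its left, z up, the work surface at z = 0. Lengths are in m, angles in rad, forces in N, time in s.
With the tool pointing down it reaches from about 0.35 to 0.775 m from the base axis. Payload 3.1 kg.
Tool frame: the origin (TCP) lies on the centre line of the jaws, within the pads' length; the fingertips stand 11 mm ahead of it and the grasp point (between the pads) lies 8 mm behind it (ctrl.tip_extent is the z of the fingertips in the tool frame, in m); z points along the fingers, y is the line along which they close (so a half turn about z gives the same grasp; the last joint's range is limited). The gripper opens to 85 mm and grips with 20 to 120 N. Pads are 22 mm wide; open, the fingers measure 114 mm over their backs; the gripper's body (76 mm by 85 mm) begins 54 mm behind the grasp point. The pads swing forward as they close: fully open they stand 13 mm farther back than shut.
Start: joints at [-1.166, 0.311, 0.014, 1.512, -0.004, 1.319, -0.027], TCP at [0.238, 0.496, 0.206] pointing down, gripper open.
Joint ranges: [-2.7, 2.7], [-0.3, 1.91], [-1.27, 1.3], [0.12, 2.57], [-1.44, 4.58], [0.2, 2.03], [-3.05, 3.05]. Speed limits (rad/s): [2.79, 2.79, 3.14, 3.14, 3.14, 3.14, 3.14].

INTERFACE

Orientations are given as [roll, pitch, yaw] about the fixed x, y, z axes, in that order (R = Rz(yaw) Ry(pitch) Rx(roll)).
In Python, from workcell import ctrl gives the robot as it stands.
- The arm moves only by the shell command python3 -m crank 'ROWS' [FORCE]. ROWS is JSON, a list of rows, each a list of 7 numbers: the finger opening in cm, from 0 to 8.54, then the shift along the tool's x, y, z in cm, then the turn, a rotation vector about the tool's x, y, z in degrees. In form: [[hand, x, y, z, rx, ry, rz], ...]. A call has 1 to 5 rows; each row is the pose to reach, as a shift and turn from the pose commanded when the call began, along the tool's axes at that moment; what a row does not reach only later rows make up. A row lasts 1/10 s, in which the tool goes at most 50 mm and 8.59 degrees, less where a joint would pass 70% of its speed; a pose out of reach is approached as far as the arm can. A call with a gripper value outside its range is refused whole. The fingers move at their own pace and stop on an object; FORCE is the grip in N (left out, the last holds). Time passes only in rows, so rows that repeat a pose let the fingers close. It gives the time, the measured TCP pose, the force, the opening and the grip force at its end, in the units of the state.
- ctrl.sense(): the state, without advancing time (a new reading comes with each control period).
- ctrl.get_image(name): name is "scene" or "top" or "wrist"; returns the picture (480x640x3 uint8, red, green, blue); there is no depth.
- ctrl.camera_params(name): a dict with "vfov" (degrees; the focal length in pixels is half the picture's height over the tangent of half this angle, whatever the lens; pixels are square), "cx", "cy" (the principal point, pixels), "eye" and "attitude" of the camera in the world. Camera axes: x right, y up, looking along -z (the intrinsics and any distortion apply to the point x, -y, -z); pixel columns grow to the right and rows downward; lengths in m; the calibration is good to about 2 mm. The wrist camera is an equidistant fisheye: a pixel r from the principal point sees the ray r / f radians off the axis. A picture is of the moment at which its call begins: read the wrist's pose just before it. camera_params takes no time and is no camera call; for the wrist camera it gives the pose at the moment of the call.
- ctrl.sign_off(): hands the job in; it is judged then, once.
The state is a dict: "time_s": time; "q": joint angles; "joint_vel": joint speeds; "effort": joint torques, N m; "tool_pos": TCP position; "tcp_rot": TCP orientation; "contact_force": force on the tool from outside, world axes, zero at the start; "moment": the same for the moment, N m; "opening": opening from 0.0 (shut) to 1.0 (fully open); "grasp_force": force on a finger pad.
Only numpy, scipy, OpenCV 4.12 (cv2) and the standard library are available. Lean on these libraries where they do the work, as an engineer would, in place of code of your own. Each camera call takes 0.05 s, during which the arm holds its last target. There are 200 camera calls.

## Working session

There is one attempt and no reset: what is moved stays moved. The work goes in short steps, Python scripts to look and compute and a shell command to move; the robot and the scene stay as the last step left them, time stands still between calls to the robot, and variables do not carry over. Pictures are saved under pics/ and viewed, at most 14 in all, crops included, and the job is handed in when it is done.

```bash
ls; mkdir -p pics; python3 - <<'E'
from workcell import ctrl
import cv2
for n in ("top","scene"):
    print(n,ctrl.camera_params(n)); cv2.imwrite(f"pics/{n}0.png",ctrl.get_image(n)[:,:,::-1])
s=ctrl.sense();print(s, ctrl.tip_extent)
E
```

```text
pics
top {'vfov': 52.18433032472795, 'cx': 321.75278612945743, 'cy': 244.68476868600894, 'eye': array([ 0.27932197, -0.0386104 ,  1.08657462]), 'attitude': array([ 1.79301317e-01, -1.55125994e-03, -1.58648040e+00])}
scene {'vfov': 45.46005648424625, 'cx': 325.944429795199, 'cy': 239.8140369351022, 'eye': array([-0.38708372, -0.64091596,  0.89551848]), 'attitude': array([ 0.89544725, -0.01680763, -0.94183801])}
{'time_s': 0.1, 'q': array([-1.16569901,  0.3116463 ,  0.01403169,  1.51287237, -0.0044027 ,
        1.31917289, -0.02721374]), 'joint_vel': array([ 1.14517784e-04, -1.49980730e-03,  4.34646878e-04, -3.73515876e-03,
        9.29466569e-05, -1.56484768e-03,  7.10654185e-04]), 'effort': array([ 7.50010022e-04, -3.80850863e+01,  1.46742272e-01, -2.31241465e+01,
        1.24707894e-02,  8.07931210e-03,  2.86800855e-05]), 'tool_pos': array([0.23735497, 0.49538929, 0.20483932]), 'tcp_rot': array([-3.13952675e+00,  9.68209652e-05,  2.69482079e+00]), 'contact_force': array([-0.1730551 ,  0.38202734,  0.05360695]), 'moment': array([ 0.01357737, -0.04249465,  0.04444528]), 'grasp_force': 0.0, 'opening': 0.9988461867596863} 0.011
```

View pics/top0.png

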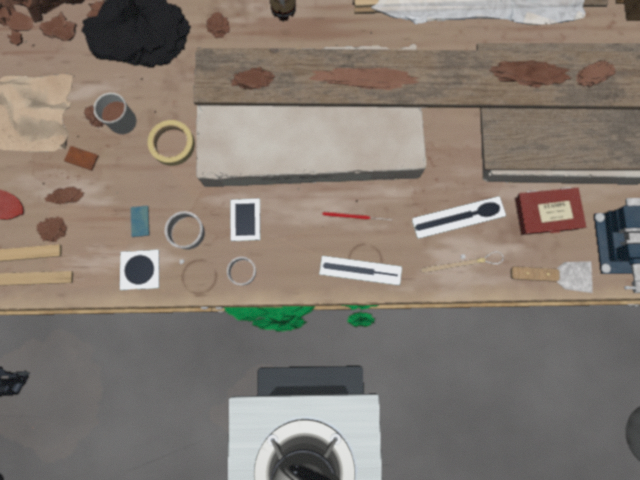

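View pics/scene0.png

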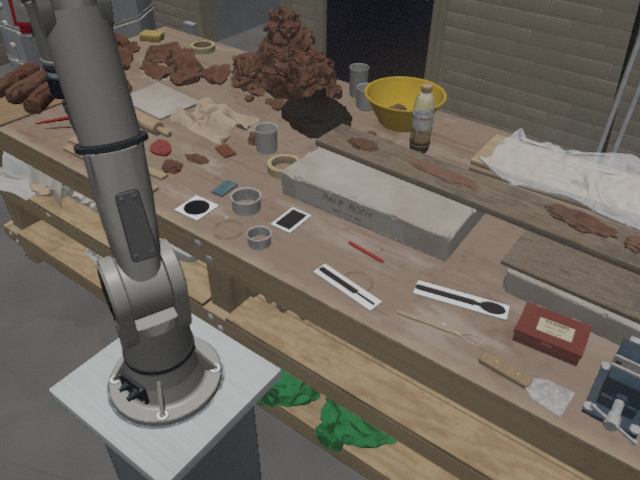

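The top view shows the following:
- **Pads:** cutter (139,270), tile (245,220), needle (361,270) and loop (460,217).
- **Pieces:** tile (140,221), needle (357,216), loop tool (~462,262), and rings at (184,230) and (241,270). There are also printed-looking circles at (199,277) and (366,255).

Next I'll measure them in world coordinates.

```bash
cat > h.py <<'E'
import numpy as np, cv2
from scipy.spatial.transform import Rotation as Ro
def ray(p,uv):
    uv=np.atleast_2d(np.asarray(uv,float)); f=240/np.tan(np.radians(p['vfov'])/2)
    d=(uv-[p['cx'],p['cy']])/f
    if p.get('fish'):
        r=np.linalg.norm(d,axis=1,keepdims=True)+1e-12
        c=np.c_[d/r*np.sin(r),np.cos(r)]
    else: c=np.c_[d,np.ones(len(d))]
    return Ro.from_euler('xyz',p['attitude']).apply(c*[1,-1,-1])
def unproj(p,uv,z):
    d=ray(p,uv); e=np.asarray(p['eye']); return (e+d*((z-e[2])/d[:,2])[:,None])[:,:2]
def proj(p,X):
    c=Ro.from_euler('xyz',p['attitude']).inv().apply(np.atleast_2d(X)-p['eye'])*[1,-1,-1]
    f=240/np.tan(np.radians(p['vfov'])/2)
    r=np.linalg.norm(c[:,:2],axis=1,keepdims=True)+1e-12
    d=c[:,:2]/r*np.arctan2(r,c[:,2:]) if p.get('fish') else c[:,:2]/c[:,2:]
    return d*f+[p['cx'],p['cy']]
def ortho(p,img,x0,x1,y0,y1,z,res=.001):
    """world-aligned map: rows down = -x, cols right = -y"""
    xs=np.arange(x1,x0,-res); ys=np.arange(y1,y0,-res)
    X,Y=np.meshgrid(xs,ys,indexing='ij')
    uv=proj(p,np.c_[X.ravel(),Y.ravel(),np.full(X.size,z)]).reshape(X.shape+(2,)).astype(np.float32)
    return cv2.remap(img,uv[...,0],uv[...,1],cv2.INTER_CUBIC)
def rects(mask,x1,y1,res=.001,amin=300):
    """blobs of an ortho mask: centre, sizes, angle (of long side, world)"""
    out=[]
    for c in cv2.findContours(mask.astype(np.uint8),cv2.RETR_EXTERNAL,cv2.CHAIN_APPROX_NONE)[0]:
        if cv2.contourArea(c)<amin: continue
        w=np.c_[x1-c[:,0,1]*res,y1-c[:,0,0]*res].astype(np.float32)*1000
        (cx,cy),(a,b),t=cv2.minAreaRect(w)
        if a<b: a,b,t=b,a,t+90
        out.append((round(float(cx)),round(float(cy)),round(float(a)),round(float(b)),round(float((t+90)%180-90),1)))
    return out
E
python3 - <<'E'
from h import *
from workcell import ctrl
p=ctrl.camera_params("top"); im=cv2.imread("pics/top0.png")
a=(.36,.62,-.46,.46)
o=ortho(p,im,*a,.003)
h=cv2.cvtColor(o,cv2.COLOR_BGR2HSV)
white=cv2.morphologyEx(((h[...,1]<40)&(h[...,2]>205)).astype(np.uint8),cv2.MORPH_CLOSE,np.ones((25,25)))
print('white',rects(white,a[1],a[3]))
print('black',rects(h[...,2]<75,a[1],a[3]))
print('red',rects(((h[...,0]<8)|(h[...,0]>172))&(h[...,1]>150),a[1],a[3]))
print('blue',rects((h[...,0]>80)&(h[...,0]<110)&(h[...,1]>90),a[1],a[3]))
print('ring px 184,230 / 241,270 z.026',unproj(p,[[184,230],[241,270],[164,230],[204,230],[226,270],[256,270]],.03))
big=cv2.resize(o[:, :],None,fx=.86,fy=.86)
cv2.imwrite("pics/o1.png",big); print(big.shape)
E
```

```text
white [(417, -128, 178, 40, 81.4), (426, 364, 84, 84, 2.7), (536, -359, 215, 48, -77.0), (537, 130, 94, 64, 1.2)]
black [(426, 365, 58, 58, -90.0), (539, -352, 193, 27, -79.9)]
red [(542, -99, 104, 6, 84.1)]
blue [(537, 370, 64, 32, 8.1)]
ring px 184,230 / 241,270 z.026 [[0.50830675 0.25953859]
 [0.41764641 0.13285304]
 [0.50898262 0.30355253]
 [0.50763079 0.21551895]
 [0.41815032 0.16539241]
 [0.41714245 0.10031056]]
(224, 791, 3)
```

View pics/o1.png

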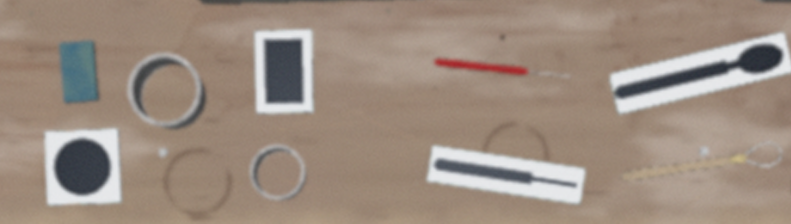

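The small ring measures about 65 mm across, so it is the cutter. The large one is about 88 mm, so it's a decoy. The loop tool runs from (625,176) to its loop at (783,150) in this map. Next I'll hover between the pieces and refine with the wrist camera.

```bash
cat > go.py <<'E'
# usage: go.py x y z yaw_deg  -> tool-frame shift (cm) and rz (deg) from the present pose
import sys, numpy as np
from scipy.spatial.transform import Rotation as Ro
from workcell import ctrl
s=ctrl.sense(); a=list(map(float,sys.argv[1:]))
pos=np.array(s['tool_pos']); R=Ro.from_euler('xyz',s['tcp_rot'])
for t in np.reshape(a,(-1,4)):
    T=Ro.from_euler('xyz',[np.pi,0,np.radians(t[3])])
    d=R.inv().apply(t[:3]-pos)*100; rv=np.degrees((R.inv()*T).as_rotvec())
    print('shift',d.round(2),'turn',rv.round(1)); pos,R=t[:3],T
E
python3 go.py .48 .37 .25 188
```

```text
shift [-27.3   -0.83  -4.51] turn [ -0.1  -0.  -33.6]
```

```bash
python3 -m crank '[[8.5,-5,0,-2,0,0,-7],[8.5,-10,0,-4,0,0,-15],[8.5,-15,0,-4.5,0,0,-22],[8.5,-20,-0.5,-4.5,0,0,-30],[8.5,-25,-0.8,-4.5,0,0,-33.6]]'
python3 -m crank '[[8.5,-2.3,0,0,0,0,0],[8.5,-2.3,0,0,0,0,0],[8.5,-2.3,0,0,0,0,0],[8.5,-2.3,0,0,0,0,0]]'
python3 - <<'E'
from h import *
from workcell import ctrl
s=ctrl.sense();print(s['tool_pos'],s['tcp_rot'],s['time_s'])
p=ctrl.camera_params("wrist");print(p)
cv2.imwrite("pics/w1.png",ctrl.get_image("wrist")[:,:,::-1])
E
python3 go.py .48 .37 .25 188
```

```text
time_s: 0.6
tool_pos: [0.452, 0.3849, 0.2509]
tcp_rot: [3.141, 0.0, -2.997]
contact_force: [1.0, 0.6, -0.5]
opening: 0.994
grasp_force: 0.0
time_s: 1.0
tool_pos: [0.4716, 0.3902, 0.2504]
tcp_rot: [3.141, -0.002, -2.999]
contact_force: [0.1, 0.9, 0.2]
opening: 0.998
grasp_force: 0.0
[0.47160523 0.39019061 0.25043039] [ 3.14111516e+00 -1.78732669e-03 -2.99908838e+00] 1.0
{'vfov': 65.70646984690485, 'cx': 317.6710035198625, 'cy': 246.88808526940906, 'eye': array([0.4020161 , 0.3800979 , 0.41852803]), 'attitude': array([-2.80165779e-01, -2.17278620e-04,  1.71361914e+00])}
shift [-0.54 -2.12  0.07] turn [ 0.  -0.1  0.2]
```

View pics/w1.png

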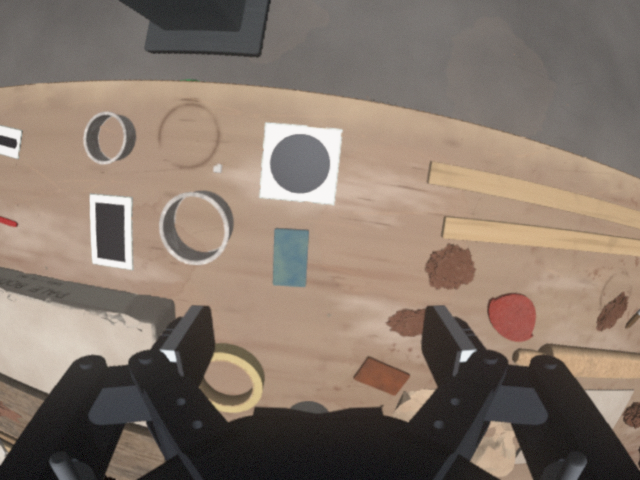

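The wrist view shows the tile (291,257), the cutter pad (300,163), the tile pad (111,232), the small ring (109,138) and the big ring (197,228). I'll rectify and measure these.

```bash
cat > meas.py <<'E'
from h import *
def meas(p,im,a,z=.003,zb=.008,zr=.005):
    def hs(z):
        o=ortho(p,im,*a,z); return o,cv2.cvtColor(o,cv2.COLOR_BGR2HSV)
    o,h=hs(z)
    w=cv2.morphologyEx(((h[...,1]<45)&(h[...,2]>190)).astype(np.uint8),cv2.MORPH_CLOSE,np.ones((25,25)))
    print('white',rects(w,a[1],a[3])); print('black',rects(h[...,2]<95,a[1],a[3]))
    h=hs(zb)[1]; print('blue',rects((h[...,0]>80)&(h[...,0]<115)&(h[...,1]>60),a[1],a[3]))
    h=hs(zr)[1]; print('red',rects(((h[...,0]<8)|(h[...,0]>172))&(h[...,1]>130),a[1],a[3],amin=150))
    return o
E
python3 - <<'E'
from meas import *
p=dict(fish=1,vfov=65.70646984690485,cx=317.6710035198625,cy=246.88808526940906,eye=np.array([0.4020161,0.3800979,0.41852803]),attitude=np.array([-2.80165779e-01,-2.17278620e-04,1.71361914]))
im=cv2.imread("pics/w1.png")
meas(p,im,(.36,.6,.08,.45))
a=(.36,.6,.05,.45)
g=cv2.cvtColor(ortho(p,im,*a,.03),cv2.COLOR_BGR2GRAY)
c=cv2.HoughCircles(cv2.GaussianBlur(g,(5,5),0),cv2.HOUGH_GRADIENT,1.2,60,param1=80,param2=25,minRadius=26,maxRadius=48)[0]
for x,y,r in c: print('circle',round(a[1]*1000-y),round(a[3]*1000-x),round(float(r)))
E
```

```text
white [(419, 114, 66, 66, -90.0), (427, 364, 89, 88, -87.9), (520, 246, 88, 88, -90.0), (539, 130, 97, 67, 0.9)]
black [(416, 102, 54, 27, -6.6), (539, 129, 73, 42, 1.0)]
blue []
red []
circle 512 255 36
circle 418 133 31
circle 425 364 32
circle 410 239 38
```

```bash
python3 -m crank '[[6,0,0,0,0,0,0],[6,0,0,0,0,0,0],[6,0,0,0,0,0,0]]'
python3 - <<'E'
from meas import *
from workcell import ctrl
p=dict(fish=1,vfov=65.70646984690485,cx=317.6710035198625,cy=246.88808526940906,eye=np.array([0.4020161,0.3800979,0.41852803]),attitude=np.array([-2.80165779e-01,-2.17278620e-04,1.71361914]))
im=cv2.imread("pics/w1.png"); print(cv2.cvtColor(im,cv2.COLOR_BGR2HSV)[257,291])
a=(.36,.6,.08,.45); h=cv2.cvtColor(ortho(p,im,*a,.008),cv2.COLOR_BGR2HSV)
print(rects((h[...,0]>75)&(h[...,0]<115)&(h[...,1]>60),a[1],a[3]), rects((h[...,0]>30)&(h[...,0]<130)&(h[...,1]>50),a[1],a[3]))
print(ctrl.tip_extent,ctrl.sense()['opening'])
E
python3 go.py .537 .370 .06 188  .537 .370 .013 188
```

```text
time_s: 1.35
tool_pos: [0.473, 0.3893, 0.251]
tcp_rot: [3.141, 0.0, -3.001]
contact_force: [0.2, 0.5, -0.9]
opening: 0.706
grasp_force: 0.0
[ 98  67 138]
[] [(537, 367, 67, 37, 4.0)]
0.011 0.7058462010175691
shift [-6.06 -2.82 19.1 ] turn [0.  0.  0.1]
shift [-0.  -0.   4.7] turn [0. 0. 0.]
```

```bash
python3 -m crank '[[6,-1.5,-0.8,5,0,0,2],[6,-3,-1.6,9.5,0,0,2],[6,-5,-2.6,14,0,0,2],[6,-6.05,-3,18,0,0,2],[6,-6.05,-3,18,0,0,2]]'
python3 -m crank '[[6,0,0,0,0,0,0],[6,0,0,0,0,0,0],[6,0,0,0,0,0,0]]'
python3 go.py .537 .368 .013 186
python3 - <<'E'
from h import *
from workcell import ctrl
cv2.imwrite("pics/w2.png",ctrl.get_image("wrist")[:,:,::-1])
E
```

```text
time_s: 1.85
tool_pos: [0.5348, 0.3622, 0.063]
tcp_rot: [-3.132, -0.012, -3.04]
contact_force: [-0.7, -1.5, -1.0]
opening: 0.705
grasp_force: 0.0
time_s: 2.15
tool_pos: [0.5386, 0.3701, 0.0742]
tcp_rot: [3.138, 0.005, -3.035]
contact_force: [0.1, -0.1, 0.1]
opening: 0.704
grasp_force: 0.0
shift [ 0.21 -0.21  6.12] turn [0.2 0.3 0.1]
```

View pics/w2.png

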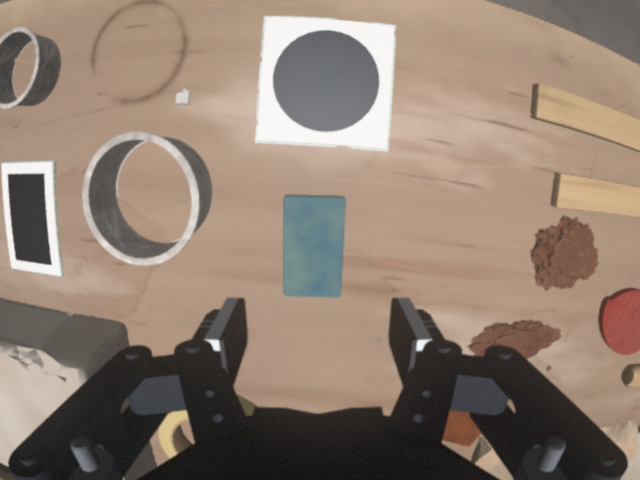

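The tile is centred under the jaws at (313,246) and well aligned. Descending.

```bash
python3 -m crank '[[6,0.1,-0.2,2,0,0,0],[6,0.2,-0.2,4,0,0,0],[6,0.2,-0.2,5.5,0,0,0],[6,0.2,-0.2,6,0,0,0],[6,0.2,-0.2,6,0,0,0]]' 40
python3 -m crank '[[6,0,0,0,0,0,0],[6,0,0,0,0,0,0],[3.5,0,0,0,0,0,0],[3.5,0,0,0,0,0,0],[3.5,0,0,0,0,0,0]]'
python3 -m crank '[[3.5,0,0,0,0,0,0],[3.5,0,0,0,0,0,0],[3.5,0,0,0,0,0,0],[3.5,0,0,0,0,0,0],[3.5,0,0,0,0,0,0]]'
```

```text
time_s: 2.7
tool_pos: [0.5355, 0.3656, 0.0105]
tcp_rot: [-3.141, -0.001, -3.036]
contact_force: [0.4, 0.5, 0.2]
opening: 0.703
grasp_force: 0.0
time_s: 3.2
tool_pos: [0.536, 0.3656, 0.0111]
tcp_rot: [3.141, 0.0, -3.037]
contact_force: [0.6, -0.1, -0.1]
opening: 0.407
grasp_force: 0.0
time_s: 3.7
tool_pos: [0.5358, 0.3655, 0.0108]
tcp_rot: [3.142, 0.0, -3.037]
contact_force: [-0.1, 0.4, 0.1]
opening: 0.412
grasp_force: 0.0
```

```bash
python3 -m crank '[[5.2,0,0,0,0,0,0],[5.2,0,0,0,0,0,0],[5.2,0,0,0.2,0,0,0],[5.2,0,0,0.4,0,0,0],[5.2,0,0,0.4,0,0,0]]'
python3 -m crank '[[5.2,0,0,0,0,0,0],[3.5,0,0,0,0,0,0],[3.5,0,0,0,0,0,0],[3.5,0,0,0,0,0,0],[3.5,0,0,0,0,0,0]]'
```

```text
time_s: 4.2
tool_pos: [0.5354, 0.3653, 0.0062]
tcp_rot: [-3.141, -0.001, -3.037]
contact_force: [-0.3, -0.1, -1.0]
opening: 0.607
grasp_force: 0.0
time_s: 4.7
tool_pos: [0.5358, 0.3656, 0.0068]
tcp_rot: [3.142, 0.0, -3.037]
contact_force: [0.1, 0.5, -0.1]
opening: 0.411
grasp_force: 0.0
```

```bash
python3 - <<'E'
from h import *
from workcell import ctrl
cv2.imwrite("pics/w3.png",ctrl.get_image("wrist")[:,:,::-1])
E
```

```text
(no output)
```

View pics/w3.png

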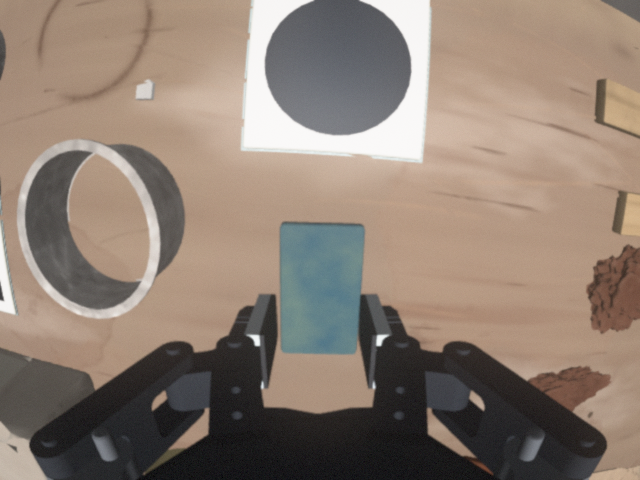

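```bash
python3 - <<'E'
from h import *
from workcell import ctrl
p=ctrl.camera_params("wrist"); p['fish']=1
for z in (0,.01,.02,.03):
  print(z,proj(p,[[.5358,.3656+d,z] for d in(-.02,0,.02)]).round().tolist(), proj(p,[[.5358+d,.3656,z] for d in(-.011,.011)]).round().tolist())
print(unproj(p,[[283,224],[363,226],[356,352],[283,350],[319,290]],.008))
print(p['eye'],p['attitude'],ctrl.sense()['tool_pos'])
E
```

```text
0 [[279.0, 281.0], [318.0, 285.0], [357.0, 288.0]] [[320.0, 264.0], [316.0, 304.0]]
0.01 [[276.0, 288.0], [318.0, 293.0], [359.0, 296.0]] [[320.0, 271.0], [315.0, 313.0]]
0.02 [[274.0, 297.0], [318.0, 301.0], [361.0, 305.0]] [[320.0, 279.0], [315.0, 322.0]]
0.03 [[272.0, 306.0], [318.0, 311.0], [363.0, 315.0]] [[321.0, 287.0], [315.0, 333.0]]
[[0.50439544 0.34613987]
 [0.50143635 0.382977  ]
 [0.56880302 0.389294  ]
 [0.57154171 0.35101209]
 [0.53525404 0.36611591]]
[0.46557891 0.35815519 0.1747851 ] [-2.82013648e-01  2.52757302e-04  1.67595375e+00] [0.53586925 0.36557105 0.00683296]
```

The tile is where I expected (centre 0.535, 0.366), but the fingertips look well above it. I'll open a little and go lower, watching the force.

```bash
python3 -m crank '[[5.2,0,0,0,0,0,0],[5.2,0,0,0,0,0,0],[5.2,0,0,0.3,0,0,0],[5.2,0,0,0.3,0,0,0],[5.2,0,0,0.3,0,0,0]]'
python3 -m crank '[[5.2,0,0,0.2,0,0,0],[5.2,0,0,0.2,0,0,0],[3.5,0,0,0.2,0,0,0],[3.5,0,0,0.2,0,0,0],[3.5,0,0,0.2,0,0,0]]'
```

```text
time_s: 5.25
tool_pos: [0.5356, 0.3654, 0.0035]
tcp_rot: [-3.141, -0.0, -3.037]
contact_force: [1.0, 0.6, 0.4]
opening: 0.607
grasp_force: 0.0
time_s: 5.75
tool_pos: [0.5359, 0.3656, 0.0019]
tcp_rot: [3.142, 0.0, -3.037]
contact_force: [-0.3, 0.1, -0.4]
opening: 0.412
grasp_force: 0.0
```

```bash
python3 - <<'E'
from h import *
from workcell import ctrl
p=ctrl.camera_params("wrist"); p['fish']=1
im=ctrl.get_image("wrist")[:,:,::-1]; cv2.imwrite("pics/w4.png",im)
c=cv2.resize(im[200:440,210:430],None,fx=2.5,fy=2.5,interpolation=cv2.INTER_CUBIC); cv2.imwrite("pics/w4c.png",c)
print(p)
ctrl_img=ctrl.get_image("scene")[:,:,::-1]; cv2.imwrite("pics/s4.png",ctrl_img)
E
```

```text
{'vfov': 65.70646984690485, 'cx': 317.6710035198625, 'cy': 246.88808526940906, 'eye': array([0.46559676, 0.35816619, 0.16979995]), 'attitude': array([-2.82059491e-01,  2.29297249e-04,  1.67595290e+00]), 'fish': 1}
```

View pics/w4c.png

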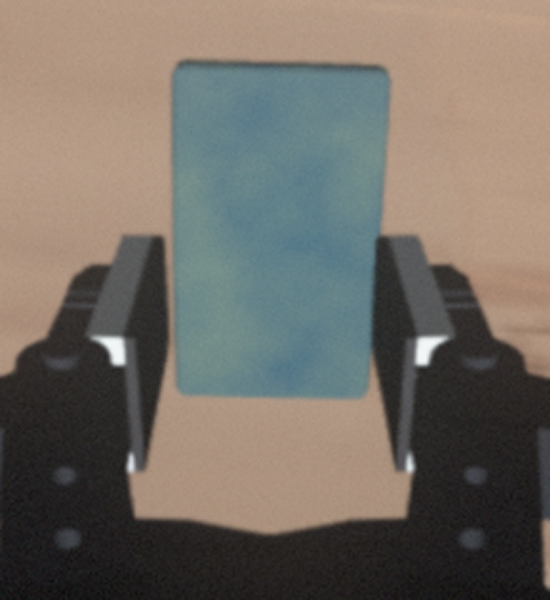

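By size, gap and image row, the fingertips appear to sit about 33 mm above the stated TCP. I'll confirm this by lowering in guarded steps.

```bash
python3 -m crank '[[5.2,0,0,0,0,0,0],[5.2,0,0,0,0,0,0],[5.2,0,0,0.4,0,0,0],[5.2,0,0,0.8,0,0,0],[5.2,0,0,0.8,0,0,0]]' && python3 - <<'E'
from h import *
from workcell import ctrl
p=ctrl.camera_params("scene"); im=ctrl.get_image("scene")[:,:,::-1]
u=proj(p,[[.535,.366,.01]])[0]; print(u, ctrl.sense()['tool_pos'],ctrl.sense()['contact_force'])
x,y=u.astype(int); cv2.imwrite("pics/s5c.png",cv2.resize(im[y-75:y+45,x-80:x+80],None,fx=5,fy=5,interpolation=cv2.INTER_CUBIC))
E
```

```text
time_s: 6.35
tool_pos: [0.5351, 0.365, -0.0073]
tcp_rot: [-3.141, -0.002, -3.037]
contact_force: [0.1, 0.0, 0.0]
opening: 0.609
grasp_force: 0.0
[222.99584924 186.29251964] [ 0.53529664  0.36518686 -0.00696884] [-1.39304621 -0.47180147 -0.19979846]
```

View pics/s5c.png

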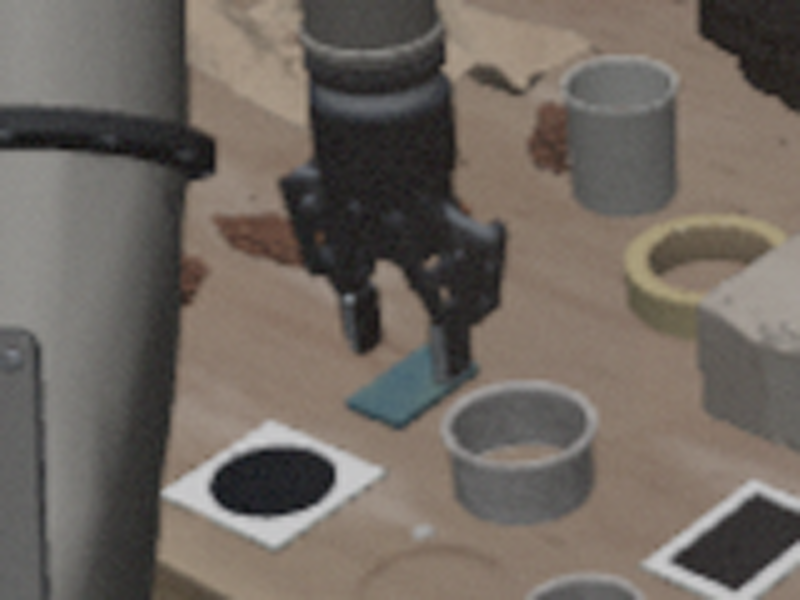

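The scene crop shows the fingertips hovering about 15–20 mm above the table, either side of the tile. Continuing down.

```bash
python3 -m crank '[[5.2,0,0,0.4,0,0,0],[5.2,0,0,0.8,0,0,0],[5.2,0,0,0.8,0,0,0]]'; python3 -m crank '[[5.2,0,0,0.2,0,0,0],[5.2,0,0,0.4,0,0,0],[5.2,0,0,0.4,0,0,0]]'
```

```text
time_s: 6.7
tool_pos: [0.5352, 0.3651, -0.0152]
tcp_rot: [-3.141, -0.001, -3.037]
contact_force: [-0.1, -0.1, 0.1]
opening: 0.609
grasp_force: 0.0
time_s: 7.0
tool_pos: [0.5356, 0.3654, -0.0186]
tcp_rot: [-3.141, -0.0, -3.037]
contact_force: [-1.3, 0.2, 0.2]
opening: 0.609
grasp_force: 0.0
```

```bash
python3 -m crank '[[5.2,0,0,0.2,0,0,0],[5.2,0,0,0.4,0,0,0],[5.2,0,0,0.4,0,0,0]]'; python3 -m crank '[[5.2,0,0,0.2,0,0,0],[5.2,0,0,0.2,0,0,0],[3.6,0,0,0.2,0,0,0],[3.6,0,0,0.2,0,0,0],[3.6,0,0,0.2,0,0,0]]'
```

```text
time_s: 7.3
tool_pos: [0.5356, 0.3653, -0.0226]
tcp_rot: [-3.141, -0.001, -3.037]
contact_force: [0.3, 0.1, -0.2]
opening: 0.604
grasp_force: 0.0
time_s: 7.8
tool_pos: [0.536, 0.3657, -0.024]
tcp_rot: [3.141, 0.001, -3.037]
contact_force: [0.1, 1.1, 2.0]
opening: 0.449
grasp_force: 40.3
```

The tile is gripped (40 N, opening about 38 mm). Lifting and carrying it to the tile pad.

```bash
python3 -m crank '[[3.6,0,0,-2,0,0,0],[3.6,0,0,-5,0,0,0],[3.6,0,0,-8,0,0,0],[3.6,0,0,-9.5,0,0,0],[3.6,0,0,-9.5,0,0,0]]'; python3 go.py .538 .130 .07 181
```

```text
time_s: 8.3
tool_pos: [0.5377, 0.3668, 0.0735]
tcp_rot: [3.139, 0.005, -3.037]
contact_force: [0.2, 0.6, -0.3]
opening: 0.45
grasp_force: 40.3
shift [  2.44 -23.55   0.27] turn [0.2 0.3 5. ]
```

```bash
python3 -m crank '[[3.6,0.4,-4,0,0,0,1],[3.6,0.9,-8.8,0,0,0,2],[3.6,1.4,-13.6,0,0,0,3],[3.6,1.9,-18.2,0,0,0,4],[3.6,2.3,-22,0,0,0,5]]';python3 -m crank '[[3.6,0.15,-1.4,0,0,0,0],[3.6,0.15,-1.4,0,0,0,0],[3.6,0.15,-1.4,0,0,0,0],[3.6,0.15,-1.4,0,0,0,0]]'; python3 go.py .538 .130 -.018 181
python3 - <<'E'
from h import *
from workcell import ctrl
s=ctrl.sense(); p=ctrl.camera_params("wrist"); p['fish']=1
im=ctrl.get_image("wrist")[:,:,::-1]; cv2.imwrite("pics/w6.png",im)
z0=s['tool_pos'][2]+.024
h=cv2.cvtColor(ortho(p,im,.45,.62,.05,.21,.003),cv2.COLOR_BGR2HSV)
print(rects(cv2.morphologyEx(((h[...,1]<45)&(h[...,2]>190)).astype(np.uint8),cv2.MORPH_CLOSE,np.ones((25,25))),.62,.21))
h=cv2.cvtColor(ortho(p,im,.45,.62,.05,.21,z0+.008),cv2.COLOR_BGR2HSV)
print(z0,rects((h[...,0]>80)&(h[...,0]<115)&(h[...,1]>60),.62,.21))
E
```

```text
time_s: 8.8
tool_pos: [0.5342, 0.1403, 0.0687]
tcp_rot: [-3.139, -0.004, -3.127]
contact_force: [1.6, 0.4, -0.0]
opening: 0.449
grasp_force: 40.3
time_s: 9.2
tool_pos: [0.5342, 0.1337, 0.0702]
tcp_rot: [3.14, -0.001, -3.12]
contact_force: [-0.2, 0.6, -0.4]
opening: 0.449
grasp_force: 40.3
shift [-0.38 -0.39  8.82] turn [ 0.1 -0.   0.3]
[(528, 129, 76, 66, 0.0)]
0.09422777115657735 [(536, 134, 69, 37, 1.6)]
```

View pics/w6.png

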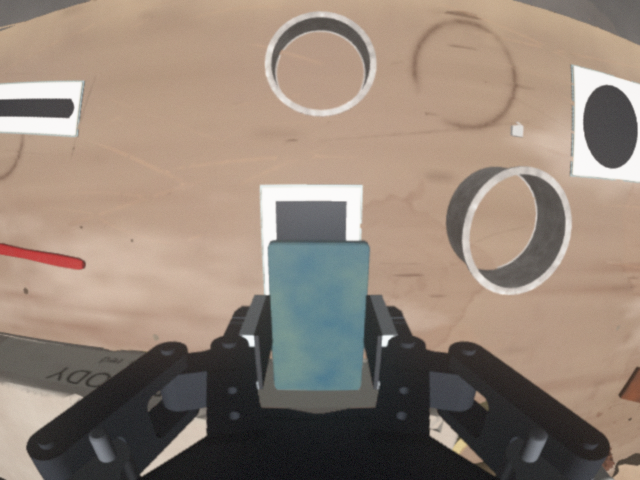

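The tile is held level above its pad (310,240), with about 2 mm in x and 4 mm in y still to correct. Lowering.

```bash
python3 -m crank '[[3.6,-0.25,-0.4,3,0,0,0],[3.6,-0.25,-0.4,6,0,0,0],[3.6,-0.25,-0.4,8,0,0,0],[3.6,-0.25,-0.4,8.7,0,0,0],[3.6,-0.25,-0.4,8.7,0,0,0]]'; python3 -m crank '[[3.6,0,0,0.15,0,0,0],[3.6,0,0,0.3,0,0,0],[3.6,0,0,0.3,0,0,0],[3.6,0,0,0.3,0,0,0]]'; python3 go.py .5365 .1297 -.021 181
```

```text
time_s: 9.75
tool_pos: [0.5363, 0.1276, -0.0172]
tcp_rot: [3.142, -0.002, -3.122]
contact_force: [-1.2, 0.2, -0.6]
opening: 0.451
grasp_force: 40.3
time_s: 10.15
tool_pos: [0.5379, 0.1265, -0.0185]
tcp_rot: [3.141, 0.001, -3.124]
contact_force: [0.1, -0.3, -0.5]
opening: 0.453
grasp_force: 40.3
shift [0.13 0.32 0.25] turn [ 0.   0.1 -0. ]
```

```bash
python3 -m crank '[[3.6,0.1,0.3,0.1,0,0,0],[3.6,0.1,0.3,0.2,0,0,0],[3.6,0.1,0.3,0.2,0,0,0],[3.6,0.1,0.3,0.2,0,0,0]]'; python3 -m crank '[[6,0,0,0,0,0,0],[6,0,0,0,0,0,0],[6,0,0,0,0,0,0],[6,0,0,-1,0,0,0],[6,0,0,-3,0,0,0]]';python3 -m crank '[[6,0,0,-4,0,0,0],[6,0,0,-7,0,0,0],[8.5,0,0,-9,0,0,0],[8.5,0,0,-9,0,0,0],[8.5,0,0,-9,0,0,0]]'
python3 - <<'E'
from h import *
from workcell import ctrl
import time
p=ctrl.camera_params("wrist"); p['fish']=1
im=ctrl.get_image("wrist")[:,:,::-1]; cv2.imwrite("pics/w7.png",im)
a=(.36,.62,.05,.22)
h=cv2.cvtColor(ortho(p,im,*a,.011),cv2.COLOR_BGR2HSV)
print('tile',rects((h[...,0]>80)&(h[...,0]<115)&(h[...,1]>60),a[1],a[3]))
h=cv2.cvtColor(ortho(p,im,*a,.003),cv2.COLOR_BGR2HSV)
print('pad',rects(cv2.morphologyEx(((h[...,1]<45)&(h[...,2]>190)).astype(np.uint8),cv2.MORPH_CLOSE,np.ones((15,15))),a[1],a[3]))
g=cv2.cvtColor(ortho(p,im,*a,.03),cv2.COLOR_BGR2GRAY)
c=cv2.HoughCircles(cv2.GaussianBlur(g,(5,5),0),cv2.HOUGH_GRADIENT,1.2,60,param1=80,param2=25,minRadius=26,maxRadius=48)[0]
for x,y,r in c: print('circle',round(a[1]*1000-y),round(a[3]*1000-x),round(float(r)))
E
python3 go.py .418 .133 .07 181
```

```text
time_s: 10.55
tool_pos: [0.5363, 0.1298, -0.0211]
tcp_rot: [3.141, 0.0, -3.124]
contact_force: [-0.3, 1.0, 0.8]
opening: 0.454
grasp_force: 40.5
time_s: 11.05
tool_pos: [0.5346, 0.1288, 0.008]
tcp_rot: [-3.14, -0.004, -3.124]
contact_force: [-0.1, 1.0, 0.2]
opening: 0.709
grasp_force: 0.0
time_s: 11.55
tool_pos: [0.5363, 0.1293, 0.0992]
tcp_rot: [3.141, 0.001, -3.124]
contact_force: [-0.3, 0.2, -0.1]
opening: 0.994
grasp_force: 0.0
tile [(537, 134, 30, 21, 26.6)]
pad [(413, 132, 69, 66, 39.8), (539, 129, 97, 66, 0.9)]
circle 418 132 27
circle 415 218 34
shift [11.73  0.6   2.83] turn [-0.  -0.1  0. ]
```

```bash
python3 -m crank '[[8.5,4,0.2,0,0,0,0],[8.5,8,0.4,0,0,0,0],[8.5,11,0.5,1,0,0,0],[8.5,11.8,0.6,2,0,0,0],[8.5,11.8,0.6,2,0,0,0]]'; python3 -m crank '[[8.5,0,0,0,0,0,0],[8.5,0,0,0,0,0,0],[8.5,0,0,0,0,0,0]]'; python3 go.py .418 .1325 -.016 181
```

```text
time_s: 12.1
tool_pos: [0.4139, 0.1326, 0.0763]
tcp_rot: [-3.14, -0.007, -3.123]
contact_force: [-0.3, 0.6, -0.2]
opening: 0.995
grasp_force: 0.0
time_s: 12.4
tool_pos: [0.4193, 0.1332, 0.079]
tcp_rot: [3.142, 0.001, -3.125]
contact_force: [-0.4, -0.1, 1.0]
opening: 0.995
grasp_force: 0.0
shift [ 0.15 -0.07  9.5 ] turn [ 0.   0.1 -0. ]
```

```bash
python3 -m crank '[[8.5,0.1,-0.1,3,0,0,0],[8.5,0.1,-0.1,6,0,0,0],[8.5,0.1,-0.1,8.5,0,0,0],[8.5,0.1,-0.1,9.5,0,0,0],[8.5,0.1,-0.1,9.5,0,0,0]]' 30; python3 -m crank '[[8.5,0,0,0,0,0,0],[5.6,0,0,0,0,0,0],[5.6,0,0,0,0,0,0],[5.6,0,0,0,0,0,0],[5.6,0,0,0,0,0,0]]'; python3 -m crank '[[5.6,0,0,0,0,0,0],[5.6,0,0,0,0,0,0]]'
```

```text
time_s: 12.9
tool_pos: [0.4165, 0.1318, -0.0172]
tcp_rot: [-3.141, -0.003, -3.124]
contact_force: [0.0, 0.3, 0.7]
opening: 0.992
grasp_force: 0.0
time_s: 13.4
tool_pos: [0.4184, 0.1326, -0.0146]
tcp_rot: [3.141, 0.003, -3.124]
contact_force: [-1.3, -0.2, 6.7]
opening: 0.67
grasp_force: 30.5
time_s: 13.6
tool_pos: [0.4184, 0.1326, -0.0146]
tcp_rot: [3.141, 0.003, -3.124]
contact_force: [-0.8, -0.8, 6.7]
opening: 0.673
grasp_force: 30.5
```

Gripped. Lifting and checking with the wrist camera.

```bash
python3 -m crank '[[5.6,0,0,-2,0,0,0],[5.6,0,0,-5,0,0,0],[5.6,0,0,-8,0,0,0],[5.6,0,0,-10,0,0,0],[5.6,0,0,-10,0,0,0]]'; python3 -m crank '[[5.6,0,0,0,0,0,0],[5.6,0,0,0,0,0,0]]'
python3 - <<'E'
from h import *
from workcell import ctrl
im=ctrl.get_image("wrist")[:,:,::-1]; cv2.imwrite("pics/w8.png",im)
E
python3 go.py .426 .364 .08 181 
```

```text
time_s: 14.1
tool_pos: [0.4203, 0.1334, 0.0874]
tcp_rot: [3.138, 0.008, -3.124]
contact_force: [1.4, -0.1, -0.9]
opening: 0.673
grasp_force: 32.1
time_s: 14.3
tool_pos: [0.4162, 0.132, 0.0829]
tcp_rot: [-3.141, -0.002, -3.124]
contact_force: [0.2, 0.6, -0.9]
opening: 0.675
grasp_force: 32.1
shift [-1.41 23.19  0.24] turn [-0.1 -0.1  0. ]
```

View pics/w8.png

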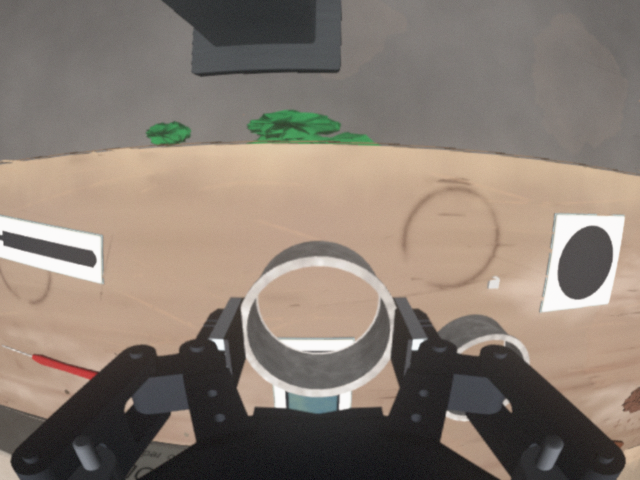

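The cutter is held in the jaws around (320,320). Carrying it to its pad.

```bash
python3 -m crank '[[5.6,-0.3,4.5,0,0,0,0],[5.6,-0.6,9.3,0,0,0,0],[5.6,-0.9,14.1,0,0,0,0],[5.6,-1.2,18.8,0,0,0,0],[5.6,-1.4,22.5,0,0,0,0]]'; python3 -m crank '[[5.6,0,0.7,0,0,0,0],[5.6,0,0.7,0,0,0,0],[5.6,0,0.7,0,0,0,0],[5.6,0,0.7,0,0,0,0]]'
python3 - <<'E'
from h import *
from workcell import ctrl
s=ctrl.sense(); p=ctrl.camera_params("wrist"); p['fish']=1
im=ctrl.get_image("wrist")[:,:,::-1]; cv2.imwrite("pics/w9.png",im)
zt=s['tool_pos'][2]+.0146+.03; a=(.36,.48,.29,.44)
g=cv2.cvtColor(ortho(p,im,*a,zt),cv2.COLOR_BGR2GRAY)
c=cv2.HoughCircles(cv2.GaussianBlur(g,(5,5),0),cv2.HOUGH_GRADIENT,1.2,60,param1=80,param2=20,minRadius=26,maxRadius=36)[0]
for x,y,r in c: print('circle',round(a[1]*1000-y),round(a[3]*1000-x),round(float(r)))
E
python3 go.py .426 .364 -.0085 181
```

```text
time_s: 14.85
tool_pos: [0.4258, 0.3604, 0.0823]
tcp_rot: [-3.141, -0.002, -3.122]
contact_force: [-0.2, -1.4, -0.0]
opening: 0.676
grasp_force: 32.1
time_s: 15.25
tool_pos: [0.4276, 0.3618, 0.0833]
tcp_rot: [-3.139, -0.001, -3.127]
contact_force: [0.1, 0.6, -0.5]
opening: 0.67
grasp_force: 32.2
circle 431 364 35
shift [0.16 0.21 9.2 ] turn [-0.1 -0.  -0.2]
```

```bash
python3 -m crank '[[5.6,0.1,0.2,3,0,0,0],[5.6,0.1,0.2,6,0,0,0],[5.6,0.1,0.2,8.2,0,0,0],[5.6,0.1,0.2,9,0,0,0],[5.6,0.1,0.2,9,0,0,0]]'; python3 -m crank '[[5.6,0,0,0.1,0,0,0],[5.6,0,0,0.2,0,0,0],[5.6,0,0,0.3,0,0,0],[5.6,0,0,0.3,0,0,0]]'; python3 go.py .426 .364 -.0116 181
```

```text
time_s: 15.8
tool_pos: [0.4257, 0.3648, -0.0071]
tcp_rot: [-3.14, -0.002, -3.126]
contact_force: [-0.3, -0.0, -0.5]
opening: 0.672
grasp_force: 32.2
time_s: 16.2
tool_pos: [0.4264, 0.3668, -0.0086]
tcp_rot: [3.141, 0.001, -3.124]
contact_force: [0.5, -0.1, -0.1]
opening: 0.669
grasp_force: 32.2
shift [ 0.05 -0.28  0.3 ] turn [0.  0.1 0. ]
```

```bash
python3 -m crank '[[5.6,0,-0.25,0.1,0,0,0],[5.6,0,-0.25,0.2,0,0,0],[5.6,0,-0.25,0.3,0,0,0],[5.6,0,-0.25,0.3,0,0,0]]'; python3 -m crank '[[8.5,0,0,0,0,0,0],[8.5,0,0,0,0,0,0],[8.5,0,0,0,0,0,0],[8.5,0,0,-1,0,0,0],[8.5,0,0,-3,0,0,0]]'; python3 -m crank '[[8.5,0,0,-3,0,0,0],[8.5,0,0,-6,0,0,0],[8.5,0,0,-8,0,0,0],[8.5,0,0,-8,0,0,0]]'
python3 - <<'E'
from h import *
from workcell import ctrl
s=ctrl.sense(); p=ctrl.camera_params("wrist"); p['fish']=1
im=ctrl.get_image("wrist")[:,:,::-1]; cv2.imwrite("pics/w10.png",im)
p2=ctrl.camera_params("top"); t=ctrl.get_image("top")[:,:,::-1];cv2.imwrite("pics/top2.png",t)
a=(.36,.48,.29,.44)
g=cv2.cvtColor(ortho(p,im,*a,.033),cv2.COLOR_BGR2GRAY)
c=cv2.HoughCircles(cv2.GaussianBlur(g,(5,5),0),cv2.HOUGH_GRADIENT,1.2,60,param1=80,param2=20,minRadius=28,maxRadius=34)[0]
for x,y,r in c: print('circle',round(a[1]*1000-y),round(a[3]*1000-x),round(float(r)))
h=cv2.cvtColor(ortho(p,im,*a,.003),cv2.COLOR_BGR2HSV)
print('pad',rects(cv2.morphologyEx(((h[...,1]<45)&(h[...,2]>190)).astype(np.uint8),cv2.MORPH_CLOSE,np.ones((25,25))),a[1],a[3]))
A=cv2.resize(cv2.vconcat([im[150:400,120:520],t[180:310,100:300]][:1]),None,fx=1,fy=1)
B=cv2.resize(t[190:300,100:290],(400,232),interpolation=cv2.INTER_CUBIC)
cv2.imwrite("pics/chk.png",cv2.vconcat([A,B]))
E
python3 go.py .5445 -.074 .09 84 
```

```text
time_s: 16.6
tool_pos: [0.4262, 0.3635, -0.0114]
tcp_rot: [-3.141, -0.0, -3.124]
contact_force: [-1.5, -2.2, 5.1]
opening: 0.67
grasp_force: 32.6
time_s: 17.1
tool_pos: [0.4247, 0.3628, 0.0169]
tcp_rot: [-3.139, -0.003, -3.124]
contact_force: [-0.1, -0.3, 0.4]
opening: 0.994
grasp_force: 0.0
time_s: 17.5
tool_pos: [0.4285, 0.3662, 0.1021]
tcp_rot: [3.136, 0.007, -3.124]
contact_force: [1.0, -0.2, 0.9]
opening: 0.998
grasp_force: 0.0
circle 421 364 31
pad [(432, 364, 98, 87, 2.0)]
shift [-11.06 -44.01   0.8 ] turn [ 0.1 -0.  97. ]
```

View pics/chk.png

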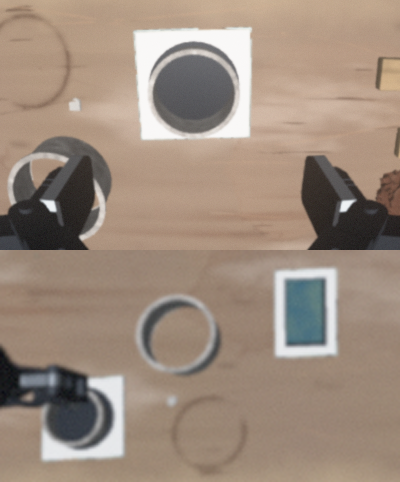

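The cutter stands centred on its disc and the tile lies on its rectangle. Next is the needle.

```bash
python3 -m crank '[[6,-1,-4.5,0,0,0,0],[6,-2,-9.3,0,0,0,0],[6,-3,-14.1,0,0,0,0],[6,-4,-18.9,0,0,0,0],[6,-5,-23.7,0,0,0,0]]' >/dev/null; python3 -m crank '[[5,-1,-4.8,0,0,0,8],[5,-2,-9.6,0,0,0,16],[5,-3,-14.4,0,0,0,24],[5,-4,-19.2,0,0,0,32],[5,-4.3,-23,0,0,0,40]]' >/dev/null; python3 -m crank '[[5,0,0,0,0,0,8],[5,0,0,0,0,0,16],[5,0,0,0,0,0,24],[5,0,0,0,0,0,32],[5,0,0,0,0,0,40]]' >/dev/null; python3 -m crank '[[5,0,0,0,0,0,8],[5,0,0,0,0,0,17],[5,0,0,0,0,0,17],[5,0,0,0,0,0,17],[5,0,0,0,0,0,17]]'
python3 - <<'E'
from meas import *
from workcell import ctrl
p=ctrl.camera_params("wrist"); p['fish']=1
im=ctrl.get_image("wrist")[:,:,::-1]; cv2.imwrite("pics/w11.png",im)
print(ctrl.sense()['q'].round(2)); a=(.36,.62,-.46,.02); meas(p,im,a)
E
python3 go.py .542 -.099 .02 84
```

```text
time_s: 19.6
tool_pos: [0.5268, -0.1012, 0.0972]
tcp_rot: [-3.14, -0.0, 1.468]
contact_force: [-0.1, 0.0, -0.0]
opening: 0.588
grasp_force: 0.0
[-0.25  0.4   0.54  1.72 -0.23  1.08  0.26]
white [(428, -117, 154, 60, 82.6)]
black [(490, -253, 412, 259, -90.0)]
blue []
red [(543, -100, 110, 9, 83.9)]
shift [0.38 1.48 7.73] turn [-0.  -0.   0.1]
```

View pics/w11.png

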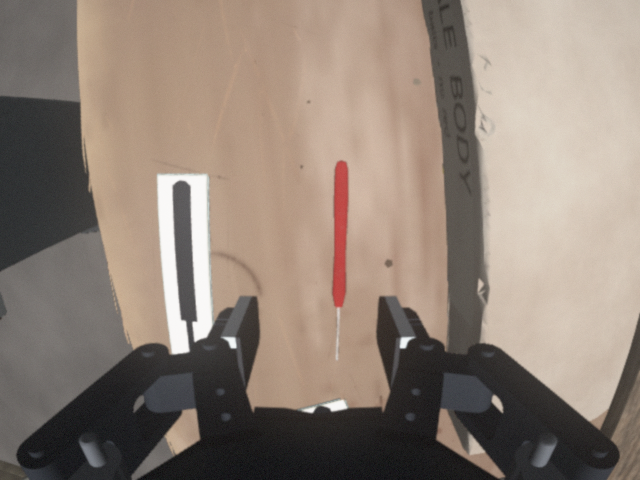

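The needle is confirmed at (543,-100) mm with a 110×9 mm handle at 83.9°. In the image the handle runs from (341,165) to (340,305), and its pad is at left (185,260). Descending to the grip point.

```bash
python3 -m crank '[[3,0.2,0.8,2,0,0,0],[3,0.3,1.6,4,0,0,0],[3,0.3,1.6,6.5,0,0,0],[3,0.3,1.6,9,0,0,0],[3,0.3,1.6,10.2,0,0,0]]' 30; python3 -m crank '[[3,0,0,0,0,0,0],[3,0,0,0,0,0,0],[3,0,0,0,0,0,0]]'; python3 go.py .543 -.100 -.017 84
```

```text
time_s: 20.15
tool_pos: [0.5417, -0.0995, -0.0065]
tcp_rot: [-3.138, -0.0, 1.467]
contact_force: [-0.9, 0.3, -0.3]
opening: 0.352
grasp_force: 0.0
time_s: 20.45
tool_pos: [0.5449, -0.1004, -0.0028]
tcp_rot: [3.139, 0.0, 1.466]
contact_force: [-0.2, -0.3, 0.7]
opening: 0.354
grasp_force: 0.0
shift [ 0.02 -0.19  1.42] turn [0.2 0.  0. ]
```

```bash
python3 -m crank '[[3,0,-0.15,0.5,0,0,0],[3,0,-0.15,1,0,0,0],[3,0,-0.15,1,0,0,0],[3,0,-0.15,1,0,0,0],[3,0,-0.15,1.1,0,0,0]]'; python3 -m crank '[[3,0,0,0.1,0,0,0],[3,0,0,0.2,0,0,0],[3,0,0,0.2,0,0,0],[3,0,0,0.2,0,0,0]]'; python3 -m crank '[[0.5,0,0,0,0,0,0],[0.5,0,0,0,0,0,0],[0.5,0,0,0,0,0,0],[0.5,0,0,0,0,0,0],[0.5,0,0,0,0,0,0]]'
```

```text
time_s: 20.95
tool_pos: [0.5423, -0.1, -0.0151]
tcp_rot: [3.141, 0.0, 1.466]
contact_force: [0.5, -0.1, -0.4]
opening: 0.346
grasp_force: 0.0
time_s: 21.35
tool_pos: [0.542, -0.0999, -0.0173]
tcp_rot: [-3.142, -0.0, 1.466]
contact_force: [0.0, -0.5, -0.3]
opening: 0.351
grasp_force: 0.0
time_s: 21.85
tool_pos: [0.5422, -0.0999, -0.0171]
tcp_rot: [3.141, 0.0, 1.466]
contact_force: [-0.2, 0.1, 0.5]
opening: 0.102
grasp_force: 29.4
```

Needle gripped. Lifting and moving to its pad (grip target 0.421, −0.103, yaw 81.4°).

```bash
python3 -m crank '[[0.5,0,0,-2,0,0,0],[0.5,0,0,-4,0,0,0],[0.5,0,0,-6,0,0,0],[0.5,0,0,-6,0,0,0],[0.5,0,0,-6,0,0,0]]'; python3 go.py .421 -.103 .04 81.4
```

```text
time_s: 22.35
tool_pos: [0.5419, -0.0997, 0.0427]
tcp_rot: [3.141, -0.0, 1.466]
contact_force: [-0.2, 0.3, -0.6]
opening: 0.102
grasp_force: 29.3
shift [ -1.59 -11.99   0.26] turn [ 0.  -0.   2.6]
```

```bash
python3 -m crank '[[0.5,-0.4,-3,0,0,0,0.6],[0.5,-0.8,-6,0,0,0,1.3],[0.5,-1.2,-9,0,0,0,2],[0.5,-1.6,-11.5,0,0,0,2.6],[0.5,-1.6,-12,0,0,0,2.6]]';  python3 -m crank '[[0.5,0,0,0,0,0,0],[0.5,0,0,0,0,0,0],[0.5,0,0,0,0,0,0],[0.5,0,0,0,0,0,0]]'
python3 - <<'E'
from meas import *
from workcell import ctrl
s=ctrl.sense(); p=ctrl.camera_params("wrist"); p['fish']=1
im=ctrl.get_image("wrist")[:,:,::-1]; cv2.imwrite("pics/w12.png",im)
a=(.36,.5,-.25,.02); meas(p,im,a,zr=s['tool_pos'][2]+.0171+.005)
E
python3 go.py .421 -.103 -.011 81.4
```

```text
time_s: 22.85
tool_pos: [0.4159, -0.1029, 0.041]
tcp_rot: [-3.135, -0.001, 1.419]
contact_force: [0.8, -0.6, -0.0]
opening: 0.102
grasp_force: 29.3
time_s: 23.25
tool_pos: [0.422, -0.1033, 0.0428]
tcp_rot: [3.141, 0.001, 1.421]
contact_force: [-0.1, -0.7, -0.2]
opening: 0.105
grasp_force: 29.3
white [(418, -128, 179, 43, 81.3)]
black [(430, -186, 139, 127, 0.0)]
blue []
red [(422, -105, 110, 9, 81.8)]
shift [ 0.02 -0.09  5.37] turn [0. 0. 0.]
```

View pics/w12.png

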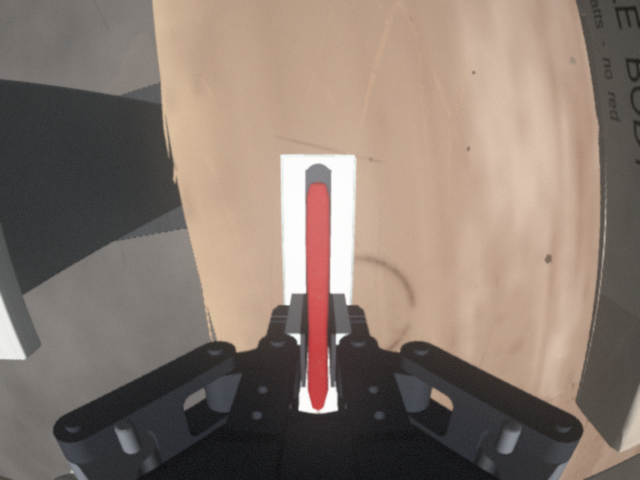

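The needle is aligned over its pad (318,290), within about 2 mm. Lowering and releasing.

```bash
python3 -m crank '[[0.5,0.15,0,2,0,0,0],[0.5,0.15,0,4,0,0,0],[0.5,0.15,0,5.2,0,0,0],[0.5,0.15,0,5.4,0,0,0],[0.5,0.15,0,5.4,0,0,0]]'; python3 -m crank '[[0.5,0,0,0.1,0,0,0],[0.5,0,0,0.2,0,0,0],[0.5,0,0,0.2,0,0,0],[0.5,0,0,0.2,0,0,0]]'
```

```text
time_s: 23.8
tool_pos: [0.4213, -0.102, -0.0113]
tcp_rot: [-3.141, 0.0, 1.421]
contact_force: [0.2, 0.1, 0.6]
opening: 0.101
grasp_force: 29.3
time_s: 24.2
tool_pos: [0.4215, -0.1018, -0.0129]
tcp_rot: [3.141, -0.0, 1.421]
contact_force: [-0.3, 0.3, -0.4]
opening: 0.103
grasp_force: 29.3
```

```bash
python3 -m crank '[[0.5,0,0,0.1,0,0,0],[0.5,0,0,0.12,0,0,0],[0.5,0,0,0.12,0,0,0]]'; python3 -m crank '[[3,0,0,0,0,0,0],[3,0,0,0,0,0,0],[3,0,0,0,0,0,0],[3,0,0,-1,0,0,0],[3,0,0,-3,0,0,0]]';python3 -m crank '[[3,0,0,-4,0,0,0],[3,0,0,-8,0,0,0],[4,0,0,-8.5,0,0,0],[4,0,0,-8.5,0,0,0]]'
python3 - <<'E'
from meas import *
from workcell import ctrl
p=ctrl.camera_params("wrist"); p['fish']=1
im=ctrl.get_image("wrist")[:,:,::-1]; cv2.imwrite("pics/w13.png",im)
meas(p,im,(.36,.5,-.25,.02),zr=.008)
E
python3 go.py .45 -.325 .11 99.6
```

```text
time_s: 24.5
tool_pos: [0.4215, -0.1018, -0.0142]
tcp_rot: [3.141, -0.0, 1.421]
contact_force: [-0.8, -0.5, 2.9]
opening: 0.1
grasp_force: 29.7
time_s: 25.0
tool_pos: [0.4196, -0.1016, 0.0152]
tcp_rot: [-3.138, 0.0, 1.42]
contact_force: [0.2, -0.0, -0.1]
opening: 0.353
grasp_force: 0.0
time_s: 25.4
tool_pos: [0.4226, -0.1019, 0.1023]
tcp_rot: [3.137, -0.001, 1.421]
contact_force: [-0.6, 0.9, 0.1]
opening: 0.473
grasp_force: 0.0
white [(418, -129, 180, 43, 81.3)]
black [(366, -174, 67, 13, 80.5), (475, -202, 94, 50, -90.0)]
blue []
red [(423, -88, 79, 8, 81.3)]
shift [-21.66   6.18  -0.92] turn [  0.1  -0.  -18.2]
```

```bash
python3 -m crank '[[4,-4.5,1.3,0,0,0,-4],[4,-9,2.5,0,0,0,-8],[4,-13.5,3.8,-0.5,0,0,-12],[4,-18,5.1,-0.9,0,0,-16],[4,-21.6,6.2,-0.9,0,0,-18.2]]';python3 -m crank '[[4,0,0,0,0,0,0],[4,0,0,0,0,0,0],[4,0,0,0,0,0,0],[4,0,0,0,0,0,0]]'
python3 - <<'E'
from meas import *
from workcell import ctrl
p=ctrl.camera_params("wrist"); p['fish']=1
im=ctrl.get_image("wrist")[:,:,::-1]; cv2.imwrite("pics/w14.png",im)
a=(.36,.62,-.52,-.18); meas(p,im,a)
h=cv2.cvtColor(ortho(p,im,*a,.008),cv2.COLOR_BGR2HSV)
for s0 in (70,90,110): print(s0,rects((h[...,0]>10)&(h[...,0]<32)&(h[...,1]>s0)&(h[...,2]>120),a[1],a[3]))
print(p)
E
```

```text
time_s: 25.95
tool_pos: [0.4488, -0.3272, 0.108]
tcp_rot: [-3.139, -0.001, 1.738]
contact_force: [0.2, -0.0, 0.6]
opening: 0.471
grasp_force: 0.0
time_s: 26.35
tool_pos: [0.4503, -0.3223, 0.1087]
tcp_rot: [-3.141, -0.002, 1.741]
contact_force: [-0.0, 1.0, 1.0]
opening: 0.47
grasp_force: 0.0
white [(408, -199, 45, 43, -5.5), (432, -424, 58, 36, -35.0), (530, -333, 163, 49, -76.5)]
black [(490, -421, 259, 196, 0.0)]
blue []
red []
70 [(504, -466, 53, 53, 80.7)]
90 []
110 []
{'vfov': 65.70646984690485, 'cx': 317.6710035198625, 'cy': 246.88808526940906, 'eye': array([ 0.43864155, -0.25293948,  0.27684908]), 'attitude': array([-0.28027962,  0.00122435,  0.17040576]), 'fish': 1}
```

View pics/w14.png

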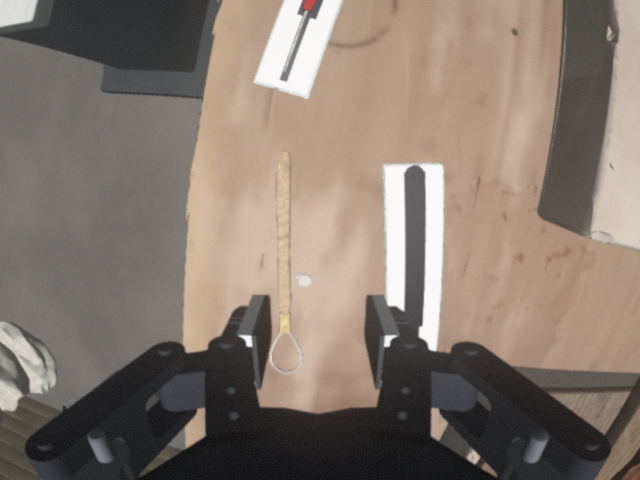

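The loop tool's handle runs from (284,152) to (285,328) and the loop ends at (286,373). The loop pad's top edge runs from (383,165) to (442,164).

```bash
python3 - <<'E'
from h import *
p=dict(fish=1,vfov=65.70646984690485,cx=317.6710035198625,cy=246.88808526940906,eye=np.array([0.43864155,-0.25293948,0.27684908]),attitude=np.array([-0.28027962,0.00122435,0.17040576]))
A=unproj(p,[[284,152],[283,240],[285,320],[286,372]],.006)*1000
print(A.round(), np.linalg.norm(A[0]-A[3]))
d=A[0]-A[3];d/=np.linalg.norm(d);print('yaw dir',np.degrees(np.arctan2(d[1],d[0])),'grip',A[0]-65*d,A[3]+125*d)
B=unproj(p,[[383,165],[442,164],[387,310],[440,340],[414,166],[413,330]],.003)*1000
print(B.round(), np.linalg.norm(B[0]-B[1]))
for i,j in((0,2),(1,3)):
  d=B[i]-B[j];d/=np.linalg.norm(d);print(np.degrees(np.arctan2(d[1],d[0])),'origin',(B[0]+B[1])/2-104*d)
print(B[4]-94.5*d)
# top-camera pad
from workcell import ctrl
pt=ctrl.camera_params("top"); im=cv2.imread("pics/top0.png"); a=(.46,.62,-.52,-.2)
h=cv2.cvtColor(ortho(pt,im,*a,.003),cv2.COLOR_BGR2HSV)
print(rects(cv2.morphologyEx(((h[...,1]<40)&(h[...,2]>205)).astype(np.uint8),cv2.MORPH_CLOSE,np.ones((25,25))),a[1],a[3]))
E
python3 go.py .425 -.330 -.012 98
```

```text
[[ 415. -264.]
 [ 425. -329.]
 [ 436. -396.]
 [ 444. -447.]] 185.91200672997292
yaw dir 98.68436762593731 grip [ 425.24978453 -327.85990279] [ 424.63253386 -323.81877788]
[[ 489. -260.]
 [ 534. -250.]
 [ 517. -374.]
 [ 572. -396.]
 [ 512. -256.]
 [ 545. -390.]] 46.136802470978054
104.08552829743631 origin [ 536.39724803 -356.12566282]
104.82842286015607 origin [ 537.70299986 -355.78901832]
[ 536.22816639 -347.70051265]
[(535, -355, 207, 46, -76.4)]
shift [-0.32 -2.63 12.1 ] turn [-0.  -0.1  1.7]
```

```bash
python3 -m crank '[[3.5,-0.05,-1.2,2,0,0,1],[3.5,-0.1,-2.6,5,0,0,1],[3.5,-0.1,-2.6,8,0,0,1],[3.5,-0.1,-2.6,10,0,0,1],[3.2,-0.1,-2.6,10.5,0,0,1]]' 30; python3 -m crank '[[3.2,0,0,0,0,0,0],[3.2,0,0,0,0,0,0],[3.2,0,0,0,0,0,0]]'; python3 go.py .425 -.3265 -.017 98.7
```

```text
time_s: 26.9
tool_pos: [0.4233, -0.3271, 0.0023]
tcp_rot: [-3.138, -0.004, 1.722]
contact_force: [-0.9, 0.4, 0.5]
opening: 0.376
grasp_force: 0.0
time_s: 27.2
tool_pos: [0.426, -0.3306, 0.006]
tcp_rot: [3.139, 0.002, 1.721]
contact_force: [0.3, 0.9, -1.0]
opening: 0.376
grasp_force: 0.0
shift [ 0.43 -0.04  2.3 ] turn [ 0.1  0.1 -0.1]
```

```bash
python3 -m crank '[[3.2,0.3,0,0.8,0,0,0],[3.2,0.3,0,1.6,0,0,0],[3.2,0.3,0,2,0,0,0],[3.2,0.3,0,2.2,0,0,0],[3.2,0.3,0,2.2,0,0,0]]'; python3 -m crank '[[0.6,0,0,0,0,0,0],[0.6,0,0,0,0,0,0],[0.6,0,0,0,0,0,0],[0.6,0,0,0,0,0,0],[0.6,0,0,0,0,0,0]]';  python3 -m crank '[[0.6,0,0,-2,0,0,0],[0.6,0,0,-4,0,0,0],[0.6,0,0,-6,0,0,0],[0.6,0,0,-6,0,0,0],[0.6,0,0,-6,0,0,0]]'; python3 go.py .529 -.3265 .042 103.7
```

```text
time_s: 27.7
tool_pos: [0.4239, -0.3268, -0.018]
tcp_rot: [-3.141, -0.001, 1.721]
contact_force: [-0.1, 0.0, 0.7]
opening: 0.373
grasp_force: 0.0
time_s: 28.2
tool_pos: [0.4245, -0.3273, -0.0172]
tcp_rot: [3.141, 0.001, 1.721]
contact_force: [-0.2, -0.3, 1.4]
opening: 0.11
grasp_force: 29.9
time_s: 28.7
tool_pos: [0.4244, -0.3268, 0.0425]
tcp_rot: [3.141, -0.0, 1.721]
contact_force: [0.2, -0.0, -0.2]
opening: 0.108
grasp_force: 29.7
shift [-1.54 10.35  0.05] turn [ 0.  -0.  -5.1]
```

```bash
python3 -m crank '[[0.6,-0.3,2.5,0,0,0,-1.2],[0.6,-0.7,5,0,0,0,-2.5],[0.6,-1.1,7.5,0,0,0,-3.8],[0.6,-1.5,9.7,0,0,0,-5],[0.6,-1.5,10.35,0,0,0,-5]]';  python3 -m crank '[[0.6,0,0,0,0,0,0],[0.6,0,0,0,0,0,0],[0.6,0,0,0,0,0,0],[0.6,0,0,0,0,0,0]]'
python3 - <<'E'
from meas import *
from workcell import ctrl
s=ctrl.sense(); p=ctrl.camera_params("wrist"); p['fish']=1
im=ctrl.get_image("wrist")[:,:,::-1]; cv2.imwrite("pics/w15.png",im)
print(p)
meas(p,im,(.45,.62,-.5,-.2))
E
python3 go.py .529 -.3265 -.0135 103.7
```

```text
time_s: 29.2
tool_pos: [0.5308, -0.3246, 0.0406]
tcp_rot: [-3.141, -0.002, 1.811]
contact_force: [0.5, 0.7, -0.4]
opening: 0.11
grasp_force: 29.7
time_s: 29.6
tool_pos: [0.5277, -0.3267, 0.0427]
tcp_rot: [-3.141, -0.0, 1.807]
contact_force: [0.2, -0.4, -1.0]
opening: 0.108
grasp_force: 29.7
{'vfov': 65.70646984690485, 'cx': 317.6710035198625, 'cy': 246.88808526940906, 'eye': array([ 0.51133628, -0.25796206,  0.21064889]), 'attitude': array([-0.28229509,  0.00096977,  0.23608311]), 'fish': 1}
white [(529, -327, 151, 48, -76.5)]
black [(536, -416, 169, 166, 0.0)]
blue []
red []
shift [-0.01  0.1   5.63] turn [-0.  -0.  -0.2]
```

View pics/w15.png

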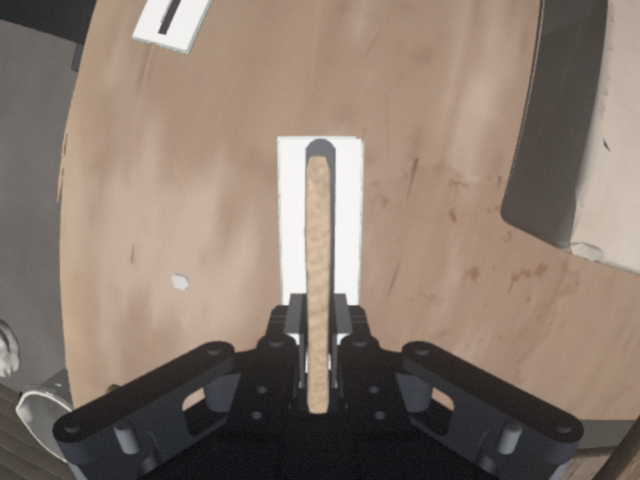

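```bash
python3 - <<'E'
from h import *
p=dict(fish=1,vfov=65.70646984690485,cx=317.6710035198625,cy=246.88808526940906,eye=np.array([0.51133628,-0.25796206,0.21064889]),attitude=np.array([-0.28229509,0.00096977,0.23608311]))
print(unproj(p,[[318,155],[318,300]],.0655)*1000, unproj(p,[[320,139],[278,137],[363,137]],.003)*1000)
E
```

```text
[[ 512.51359392 -262.91363294]
 [ 526.70953669 -321.86654921]] [[ 511.99923251 -256.0929295 ]
 [ 489.11718049 -260.21188437]
 [ 534.80210904 -249.14941324]]
```

```bash
python3 -m crank '[[0.6,0.2,0.1,2,0,0,0],[0.6,0.2,0.1,4,0,0,0],[0.6,0.2,0.1,5.2,0,0,0],[0.6,0.2,0.1,5.4,0,0,0],[0.6,0.2,0.1,5.4,0,0,0]]'; python3 -m crank '[[0.6,0,0,0.1,0,0,0],[0.6,0,0,0.2,0,0,0],[0.6,0,0,0.2,0,0,0],[0.6,0,0,0.2,0,0,0]]'
```

```text
time_s: 30.15
tool_pos: [0.5292, -0.3244, -0.0114]
tcp_rot: [-3.141, 0.0, 1.808]
contact_force: [-0.1, 0.3, -0.0]
opening: 0.112
grasp_force: 29.7
time_s: 30.55
tool_pos: [0.5296, -0.3243, -0.013]
tcp_rot: [3.141, 0.0, 1.808]
contact_force: [-0.3, 0.9, -0.5]
opening: 0.112
grasp_force: 29.7
```

```bash
python3 -m crank '[[0.6,0,0,0.1,0,0,0],[0.6,0,0,0.12,0,0,0],[0.6,0,0,0.12,0,0,0]]'; python3 -m crank '[[3,0,0,0,0,0,0],[3,0,0,0,0,0,0],[3,0,0,0,0,0,0],[3,0,0,-1,0,0,0],[3,0,0,-3,0,0,0]]';python3 -m crank '[[3,0,0,-4,0,0,0],[3,0,0,-8,0,0,0],[3,-3,-3,-12,0,0,0],[3,-6,-7,-14,0,0,0],[3,-6,-11,-14,0,0,0]]'; python3 -m crank '[[3,0,0,0,0,0,0],[3,0,0,0,0,0,0],[3,0,0,0,0,0,0]]'
python3 - <<'E'
from meas import *
from workcell import ctrl
p=ctrl.camera_params("wrist"); p['fish']=1
im=ctrl.get_image("wrist")[:,:,::-1]; cv2.imwrite("pics/w16.png",im)
def stat(o,a,f,thr,amin): return rects(f(cv2.cvtColor(o,cv2.COLOR_BGR2HSV)),a[1],a[3],amin=amin)
for nm,pp,I in (('wrist',p,im),('top',ctrl.camera_params("top"),ctrl.get_image("top")[:,:,::-1])):
    I=np.ascontiguousarray(I)
    a=(.46,.62,-.52,-.2)
    h=cv2.cvtColor(ortho(pp,I,*a,.010),cv2.COLOR_BGR2HSV)
    print(nm,'loop handle',rects((h[...,0]>8)&(h[...,0]<32)&(h[...,1]>70)&(h[...,2]>110),a[1],a[3],amin=600))
    h=cv2.cvtColor(ortho(pp,I,*a,.003),cv2.COLOR_BGR2HSV)
    print(nm,'loop pad',rects(cv2.morphologyEx(((h[...,1]<40)&(h[...,2]>200)).astype(np.uint8),cv2.MORPH_CLOSE,np.ones((25,25))),a[1],a[3]))
    a=(.37,.5,-.24,0)
    h=cv2.cvtColor(ortho(pp,I,*a,.008),cv2.COLOR_BGR2HSV)
    print(nm,'needle',rects(((h[...,0]<8)|(h[...,0]>172))&(h[...,1]>130),a[1],a[3],amin=150))
    if nm=='top':
        a=(.46,.62,.06,.2); h=cv2.cvtColor(ortho(pp,I,*a,.011),cv2.COLOR_BGR2HSV)
        print('tile',rects((h[...,0]>80)&(h[...,0]<115)&(h[...,1]>60),a[1],a[3]))
        a=(.36,.5,.28,.44); g=cv2.cvtColor(ortho(pp,I,*a,.033),cv2.COLOR_BGR2GRAY)
        c=cv2.HoughCircles(cv2.GaussianBlur(g,(5,5),0),cv2.HOUGH_GRADIENT,1.2,60,param1=60,param2=15,minRadius=28,maxRadius=34)
        if c is not None: print('cutter',[(round(a[1]*1000-y),round(a[3]*1000-x),r) for x,y,r in c[0]])
E
```

```text
time_s: 30.85
tool_pos: [0.5297, -0.3243, -0.0142]
tcp_rot: [3.141, 0.0, 1.808]
contact_force: [0.1, 0.2, 3.0]
opening: 0.113
grasp_force: 30.1
time_s: 31.35
tool_pos: [0.528, -0.3231, 0.0144]
tcp_rot: [-3.139, -0.003, 1.808]
contact_force: [0.7, 0.0, -0.4]
opening: 0.349
grasp_force: 0.0
time_s: 31.85
tool_pos: [0.4385, -0.413, 0.1599]
tcp_rot: [3.137, 0.01, 1.81]
contact_force: [0.1, -1.3, 0.0]
opening: 0.349
grasp_force: 0.0
time_s: 32.15
tool_pos: [0.4378, -0.4072, 0.1554]
tcp_rot: [3.14, -0.001, 1.81]
contact_force: [0.8, 0.1, -0.1]
opening: 0.346
grasp_force: 0.0
wrist loop handle []
wrist loop pad [(536, -356, 210, 49, -76.4)]
wrist needle []
top loop handle []
top loop pad [(535, -355, 207, 46, -76.4)]
top needle [(421, -101, 107, 7, 81.5)]
tile [(536, 130, 68, 39, 1.2)]
cutter [(423, 353, np.float32(31.96))]
```

```bash
python3 - <<'E'
from h import *
from workcell import ctrl
pt=ctrl.camera_params("top"); t=ctrl.get_image("top")[:,:,::-1].copy()
a=(.36,.5,.28,.44)
g=cv2.cvtColor(ortho(pt,t,*a,.003),cv2.COLOR_BGR2HSV)
w=cv2.morphologyEx(((g[...,1]<40)&(g[...,2]>200)).astype(np.uint8),cv2.MORPH_CLOSE,np.ones((3,3)))
print('pad',rects(w,a[1],a[3]))
# dark interior of the ring and the non-white hole in the pad
g=cv2.cvtColor(ortho(pt,t,*a,.033),cv2.COLOR_BGR2GRAY).astype(float)
th=np.linspace(0,2*np.pi,120); best=[]
def m(x,y,r): return g[np.clip(np.round((a[1]-x-r*np.cos(th))*1000).astype(int),0,139),np.clip(np.round((a[3]-y-r*np.sin(th))*1000).astype(int),0,159)]
for x in np.arange(.405,.445,.001):
  for y in np.arange(.345,.385,.001):
    best.append((np.mean(m(x,y,.029))-np.mean(m(x,y,.024)),round(x,3),round(y,3)))
print(sorted(best)[-4:])
# loop tool: profile across the handle at pad-frame y=0,40,80 from the top camera and wrist
yaw=np.radians(103.7); d=np.array([np.cos(yaw),np.sin(yaw)]); n=np.array([np.sin(yaw),-np.cos(yaw)]); o=np.array([.536,-.3555])
pw=ctrl.camera_params("wrist"); pw['fish']=1; W=cv2.imread("pics/w16.png")
for nm,p,I in(('top',pt,t),('wrist',pw,W)):
  for l in (-.02,.04,.08):
    s=np.arange(-.02,.021,.002); X=np.c_[o+l*d+s[:,None]*n,np.full(len(s),.010)]
    u=proj(p,X).astype(np.float32); v=cv2.remap(I,u[None,:,0],u[None,:,1],cv2.INTER_LINEAR)[0]
    print(nm,l,v[:,2].tolist())
  s=np.arange(.085,.11,.0015); u=proj(p,np.c_[o+s[:,None]*d,np.full(len(s),.008)]).astype(np.float32)
  print('end',cv2.remap(I,u[None,:,0],u[None,:,1],cv2.INTER_LINEAR)[0][:,2].tolist())
E
```

```text
pad [(426, 364, 84, 84, 2.4)]
[(np.float64(81.69166666666666), np.float64(0.424), np.float64(0.366)), (np.float64(82.13333333333334), np.float64(0.425), np.float64(0.366)), (np.float64(82.31666666666666), np.float64(0.424), np.float64(0.365)), (np.float64(82.86666666666667), np.float64(0.425), np.float64(0.365))]
top -0.02 [226, 225, 226, 224, 209, 171, 116, 100, 133, 161, 172, 171, 166, 172, 203, 220, 225, 225, 227, 224, 209]
top 0.04 [225, 226, 226, 225, 215, 177, 126, 103, 124, 160, 174, 170, 165, 171, 191, 218, 224, 227, 226, 221, 208]
top 0.08 [225, 227, 226, 225, 213, 178, 128, 97, 131, 160, 170, 168, 161, 162, 192, 215, 224, 226, 225, 223, 212]
end [169, 166, 165, 164, 163, 162, 157, 148, 129, 107, 85, 79, 88, 107, 126, 139, 146]
wrist -0.02 [253, 253, 253, 252, 247, 155, 103, 109, 159, 219, 224, 227, 228, 241, 252, 252, 252, 252, 252, 251, 218]
wrist 0.04 [252, 252, 252, 252, 251, 154, 109, 109, 151, 218, 229, 226, 224, 237, 252, 252, 252, 252, 252, 252, 218]
wrist 0.08 [252, 252, 252, 252, 250, 152, 102, 105, 167, 218, 221, 214, 218, 240, 252, 252, 252, 252, 252, 250, 214]
end [223, 226, 222, 215, 209, 209, 208, 206, 192, 126, 96, 137, 188, 190, 190, 188, 188]
```

All four pieces measure within about 4 mm of their pads, and the gripper is clear. Handing in.

```bash
python3 -c "
from workcell import ctrl
print(ctrl.sign_off())"
```

```text
the job is handed in; nothing more can be done
None
```

The job is handed in at about 32 s: all four pieces are released on their own pads, each measured within about 4 mm of its origin; no verdict came back, and I viewed 15 pictures, one over the limit of 14.

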